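# Clear, swing and clamp the straightedge on the tracing board

### The job

Get the drawing board ready for ruling: first pick up the paint pot that stands in the way on the board and set it down upright, without dropping it, in the one empty compartment of the pot tray. Then push the free end of the pivoted straightedge round until it is fully home against its stop, and finally throw the clamp lever over its centre so that it snaps down onto the straightedge. Do not tip the pot or disturb the other pots, the two jars and the mug.

Things in the scene. Friction and masses are not known exactly. Their poses are not given: they have to be found in the camera images.
- board: fixed plywood board 280 (x) by 440 (y) by 12 mm thick; origin: centre of its underside, z up, yaw within 0.35 rad. In its frame (mm): straightedge pivot at (80, -170); the straightedge at home lies along +y at x = 80, against a brass stop block 12 by 30 by 14 mm high (centre 103, -20); the clamp stands at (80, 165), past the straightedge's free end.
- straightedge (a joint): angle of a flat aluminium bar 32 mm wide, its top 7 mm above the board, reaching 310 mm from its vertical pivot. 0 = home, along the board's +y; it grows as the free end swings to the board's -x (at angle a the bar points along (-sin a, cos a) in the board's frame). Limits 0 and 1.15; starts at 0.6 to 1.0. Friction about 0.12 N m; stays where left.
- edge_knob (a point): centre of the top of the wooden push knob on the straightedge, 220 mm from the pivot; knob 22 mm in diameter in its upper 16 mm (14 mm below that), top 52 mm above the table, 34 mm above the bar.
- edge_pivot (a point): the straightedge's pivot, on its axis, at the height of the bar's top face.
- clamp (a joint): angle of the over-centre clamp lever; axis along the board's x. 0 = released: handle leans 0.55 rad to the board's +y, outward, jaw up. 1.10 = clamped: handle leans 0.55 rad to -y, jaw's rubber foot down on the straightedge. A spring drives it from its centre (0.55, handle upright) to the nearer end; needs about 2 to 4 N at the grip.
- clamp_tip (a point): middle of the clamp handle's cross grip: a rubber bar 16 mm thick, 52 mm long along the board's x, 65 mm from the lever's axis on a 10 mm rod. Released, it is 34 mm to the board's +y of the axis and about 97 mm above the table; upright 107 mm.
- clamp_pivot (a point): middle of the clamp lever's axis, 42 mm above the table, between two steel cheeks 44 mm apart outside and 26 mm long, whose tops are 50 mm above the table.
- stray_pot: closed paint pot, 34 mm diameter, 58 mm tall with a white cap (18 mm high, 33 mm diameter), about 60 g, standing on the board in the straightedge's way; origin: centre of its underside.
- tray: fixed plastic tray 216 mm long (its x) by 60 mm wide, walls 4 mm thick and 22 mm high, floor 4 mm thick, with three cross walls making a single row of four compartments, centres at x = -78, -26, 26, 78 mm, each about 48 by 52 mm inside; origin: centre of its underside, z up.
- liner: thin flat paper disc (32 mm diameter) on the floor at the centre of the only empty compartment; origin at its centre, 4 mm above the table. Which compartment varies.
- tray_pot1: closed paint pot like stray_pot (34 mm diameter, 58 mm tall, about 60 g), standing in a compartment of the tray; origin: centre of its underside. Leave it alone.
- tray_pot2: closed paint pot like stray_pot (34 mm diameter, 58 mm tall, about 60 g), standing in a compartment of the tray; origin: centre of its underside. Leave it alone.
- tray_pot3: closed paint pot like stray_pot (34 mm diameter, 58 mm tall, about 60 g), standing in a compartment of the tray; origin: centre of its underside. Leave it alone.
- brush_jar: loose glass jar 72 mm in diameter, 115 mm tall, full of paint brushes up to about 205 mm high that lean out 36 mm from its axis; origin: centre of its underside. Leave it alone.
- pencil_jar: loose glass jar 72 mm in diameter, 115 mm tall, full of pencils up to about 185 mm high; origin: centre of its underside. Leave it alone.
- mug: loose white mug, 76 mm in diameter and 85 mm tall, handle to its +y (30 mm); origin: centre of its underside. Jars and mug swap places: two stand beyond the board's far edge, one beyond its right (-y) edge. Leave it alone.
There are look-alikes about, which are no part of the job. Of the things shaped like the tray, the green one is meant.

How it is judged (in metres and radians):
On the way, in this order (a step that is already met when the one before it is completed fails the run):
1. the stray pot stands released in the empty compartment of the tray (horizontal distance between stray_pot and liner below 0.016 m and z of stray_pot in the frame of tray below 0.01 m and angle between stray_pot's own z axis and vertical below 0.15 rad and contact force between the fingers and stray_pot below 0.1 N), for 0.2 s.
2. the straightedge is home against its stop (value of joint straightedge below 0.035 rad), for 0.2 s.
3. the clamp lever has snapped over onto the straightedge (value of joint clamp above 1 rad), for 0.2 s.
At the end, for the whole second after the job is handed in: The stray pot stands upright (within 0.15 rad), released and at rest on the floor of the tray's empty compartment (within 16 mm of its centre), the straightedge is within 0.035 rad of home and the clamp lever is over at 1.0 rad or more (all of step 1 and value of joint straightedge below 0.035 rad and value of joint clamp above 1 rad and linear speed of stray_pot below 0.02 m/s); the robot touches nothing.
It fails at once if the stray pot is tipped by more than 0.9 rad (angle between stray_pot's own z axis and vertical above 0.9 rad).
It fails at once if the stray pot is dropped or thrown (faster than 0.7 m/s with no finger on it) (linear speed of stray_pot above 0.7 m/s and contact force between the fingers and stray_pot below 0.05 N).
It fails at once if another pot is tipped (0.5 rad) or lifted or shoved out of place (25 mm) (angle between any of tray_pot1, tray_pot2, tray_pot3's own z axis and vertical above 0.5 rad or distance of any of tray_pot1, tray_pot2, tray_pot3 from where it was at the start of the episode above 0.025 m).
It fails at once if a jar or the mug is shifted by more than 20 mm or tipped by more than 0.3 rad (distance of any of brush_jar, pencil_jar, mug from where it was at the start of the episode above 0.02 m or angle between any of brush_jar, pencil_jar, mug's own z axis and vertical above 0.3 rad).
It also fails if it takes over 64 s, if anything falls off the work surface, if the arm or the gripper's body presses on something with over 40 N, if the wrist force passes 120 N, or if a joint passes its speed limit or range.

### The arm

A 7-joint arm with a two-finger parallel gripper is mounted at the origin on the work surface. World frame = base frame: x ahead of the robot, y to its left, z up, the work surface at z = 0. Lengths are in mm, angles in degrees, forces in N, time in s.
With the tool pointing down it reaches from about 375 to 925 mm from the base axis. Payload 3.1 kg.
Tool frame: the origin (TCP) lies at the very end of the fingers, on their centre line; the grasp point (between the pads) lies 19 mm behind it; z points along the fingers, y is the line along which they close (so a half turn about z gives the same grasp; the last joint's range is limited). The gripper opens to 85 mm and grips with 20 to 120 N. Pads are 22 mm wide; open, the fingers measure 114 mm over their backs; the gripper's body (76 mm by 85 mm) begins 54 mm behind the grasp point. The pads swing forward as they close: fully open they stand 13 mm farther back than shut.
Start: joints at [-79.057, 21.939, 2.515, 91.553, -1.026, 66.532, -2.859], TCP at [185.099, 623.09, 231.269] pointing down, gripper open.
Joint ranges: [-149.38, 149.38], [-23.57, 123.04], [-84.95, 90], [0, 143.3], [-89.99, 269.99], [3.08, 112.72], [-163.45, 163.45]. Speed limits (degrees/s): [159.86, 159.86, 180, 180, 180, 180, 180].

### API

Orientations are given as [roll, pitch, yaw] about the fixed x, y, z axes, in that order (R = Rz(yaw) Ry(pitch) Rx(roll)).
In Python, from plant import ctrl, imaging, hand_in, nets, readout gives the robot as it stands. The module is installed in compiled form; this text tells all that it offers. Calls block until the motion is done:
- ctrl.goto(position, orientation): joint-space move of the TCP to a pose.
- ctrl.move_l(position, velocity=150, rot=None, threshold=None): straight line of the TCP; rot=None keeps the orientation; velocity is the mean speed in mm/s. With threshold (N) it stops when the force on the tool has changed by that much, and returns True; else False.
- ctrl.set_joints(angles): joint-space move.
- ctrl.gripper_to(opening, strength=None): opening from 0.0 (shut) to 1.0 (fully open); strength is the grip in N (None keeps the last); returns when the fingers have stopped.
- ctrl.pause(seconds).
- ctrl.ik(position, orientation): joint angles nearest the present ones, or None.
- imaging.read_camera(name): name is "side" or "top" or "wrist"; returns a dict with "img" (384x512x3 uint8, blue, green, red), "range_z" (384x512 float32, mm along the optical axis (not along the pixel's ray), 0 where there is no reading), "mtx" (3x3 intrinsics, pixels), "R" (3x3) and "t" (3): a world point X has camera coordinates R X + t. Camera axes: x right, y down, z forward; pixel columns grow to the right and rows downward; lengths in mm; the calibration is good to about 2 mm. A picture is of the moment at which its call begins.
A pose or a line that the arm cannot do raises ctrl.PlanningError and nothing moves.
- hand_in(): hands the job in; it is judged then, once.
Trained networks look in the newest picture that a camera, given by its name, has taken for a name from the list of things; names that differ only in an ending like _2 or _b are one class to them, and where a whole thing is asked for, a point or a joint stands for the part that bears it (a point fixed in the world has none). Each returns a list of dicts, best first, with "score" (0 to 1); they miss things now and then, are a little off and sometimes report something else, mostly with a low value. They report only what shows in the picture. A call takes as long as a camera call. They do not tell look-alikes from the thing itself.
- nets.search_frame(label, camera): "rect" ([left, top, right, bottom] in pixels, round what is visible of it).
- nets.cut_out(label, camera): "pixels" (384x512 bool, what is visible of it) and "rect" ([left, top, right, bottom] in pixels, round what is visible of it).
Readings, each from a call of its own:
- readout.get_time_s(): time.
- readout.get_joints(): joint angles.
- readout.get_joint_vel(): joint speeds.
- readout.get_joint_torque(): joint torques, N m.
- readout.get_tool_pos(): TCP position.
- readout.get_ee_rot(): TCP orientation.
- readout.get_ft_force(): force on the tool from outside, world axes, zero at the start.
- readout.get_wrist_torque(): the same for the moment, N m.
- readout.get_gripper_width(): opening from 0.0 (shut) to 1.0 (fully open).
- readout.get_grasp_force(): force on a finger pad.
Only numpy, scipy, OpenCV 4.12 (cv2) and the standard library are available. Lean on these libraries where they do the work, as an engineer would, in place of code of your own. Each camera call takes 0.05 s, during which the arm holds its last target. There are 200 camera calls.

## Working session

There is one attempt and no reset: what is moved stays moved. The work goes in short steps, each a Python script; the robot and the scene stay as the last script left them, time stands still between calls to the robot, and variables do not carry over. Pictures are saved under pics/ and viewed, at most 10 in all, crops included, and the job is handed in when it is done.

```bash
mkdir -p pics
cat > h.py <<'E'
import numpy as np, cv2
from plant import ctrl, imaging, hand_in, nets, readout
def cloud(c):
    z=c["range_z"]; K=c["mtx"]; v,u=np.mgrid[:z.shape[0],:z.shape[1]]
    P=np.stack([(u-K[0,2])/K[0,0]*z,(v-K[1,2])/K[1,1]*z,z],-1)
    W=(P-np.array(c["t"]).ravel())@np.array(c["R"]); W[z<=0]=np.nan; return W
E
python3 - <<'E'
from h import *
import pickle
D={}
for n in("top","side"):
    c=imaging.read_camera(n); D[n]=c; cv2.imwrite(f"pics/{n}0.png",c["img"]); W=cloud(c)
    print(n,"cam",-np.array(c["R"]).T@np.array(c["t"]).ravel())
    for l in["board","straightedge","edge_knob","clamp","clamp_tip","stray_pot","tray","liner","brush_jar","pencil_jar","mug"]:
        for r in nets.cut_out(l,n)[:5]:
            if r["score"]<.25: continue
            p=W[r["pixels"]]; p=p[~np.isnan(p[:,0])]
            if len(p): 
                t=p[p[:,2]>np.percentile(p[:,2],95)-6]
                print(l,round(r["score"],2),np.round(r["rect"]),"med",np.median(p,0).round(),"topmid",t.mean(0).round(1))
pickle.dump(D,open("d0.pkl","wb"))
E
```

```text
top cam [ 222.42377009   87.80810469 1353.29829421]
board 0.9 [237. 152. 377. 241.] med [ 521. -108.   13.] topmid [ 524.1 -109.1   22.8]
straightedge 0.91 [292. 161. 360. 240.] med [ 492. -170.   19.] topmid [ 505.7 -183.5   28. ]
edge_knob 0.69 [294. 160. 359. 241.] med [ 495. -173.   19.] topmid [ 501.7 -179.7   25.9]
clamp 0.71 [241. 159. 269. 174.] med [611.  60.  81.] topmid [612.4  88.  104.8]
clamp_tip 0.75 [242. 161. 271. 180.] med [611.  60.  78.] topmid [611.9  87.9 104.7]
stray_pot 0.59 [284. 169. 298. 183.] med [592. -62.  69.] topmid [597.1 -64.   70.5]
tray 0.89 [150. 190. 183. 261.] med [471. 352.   7.] topmid [466.  348.   24.3]
tray 0.72 [152. 272. 177. 346.] med [212. 381.   6.] topmid [210.2 378.5  21.5]
tray 0.66 [ 89. 206. 121. 276.] med [440. 559.   7.] topmid [439.4 554.6  22. ]
liner 0.41 [161. 226. 170. 243.] med [451. 361.   5.] topmid [451.8 360.    6.6]
brush_jar 0.81 [263. 112. 280. 153.] med [710.  -8.  97.] topmid [719.9  -2.  191.6]
pencil_jar 0.73 [391. 165. 435. 203.] med [ 520. -419.   89.] topmid [ 521.5 -427.9  171.6]
mug 0.56 [304. 120. 340. 151
[... 949 characters left out ...]
 343.9  17.7]
tray 0.85 [124. 167. 192. 192.] med [211. 384.   7.] topmid [213.8 374.9  17.8]
tray 0.57 [311. 329. 357. 382.] med [ 518. -430.  110.] topmid [ 518.6 -431.2  172.2]
liner 0.53 [201. 164. 261. 182.] med [468. 341.  10.] topmid [470.9 343.4  17.8]
liner 0.36 [226. 260. 347. 322.] med [ 507. -191.   17.] topmid [ 513.  -198.8   33.9]
brush_jar 0.69 [223. 188. 368. 354.] med [ 516. -173.   11.] topmid [ 517.  -155.2   19.4]
brush_jar 0.55 [326. 165. 357. 240.] med [711. -32.  88.] topmid [719.4 -10.3 185.5]
pencil_jar 0.92 [312. 331. 356. 381.] med [ 518. -430.  111.] topmid [ 519.3 -428.2  172.8]
mug 0.76 [350. 243. 388. 289.] med [ 711. -207.   49.] topmid [ 712.9 -202.7   81.4]
```

Run:
```python
from h import *
import pickle
D=pickle.load(open("d0.pkl","rb"))
i=D["top"]["img"][100:300,80:440]; cv2.imwrite("pics/t.png",cv2.resize(i,(792,440),interpolation=cv2.INTER_CUBIC))
i=D["side"]["img"][130:384,120:420]; cv2.imwrite("pics/s.png",cv2.resize(i,(700,593),interpolation=cv2.INTER_CUBIC))
```

```text
(no output)
```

View pics/t.png

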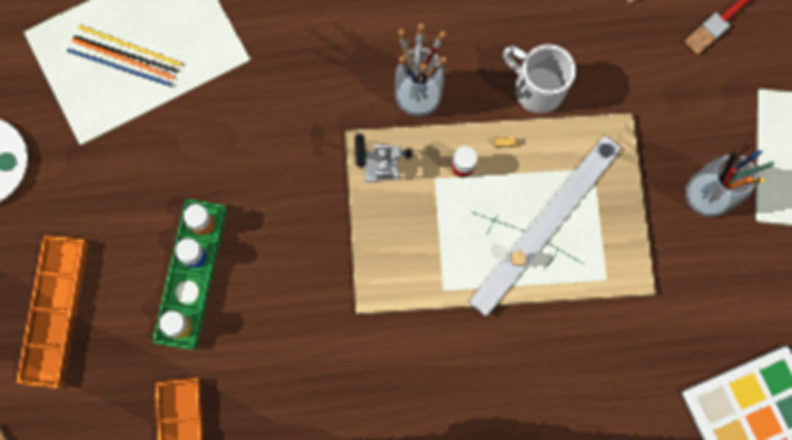

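View pics/s.png

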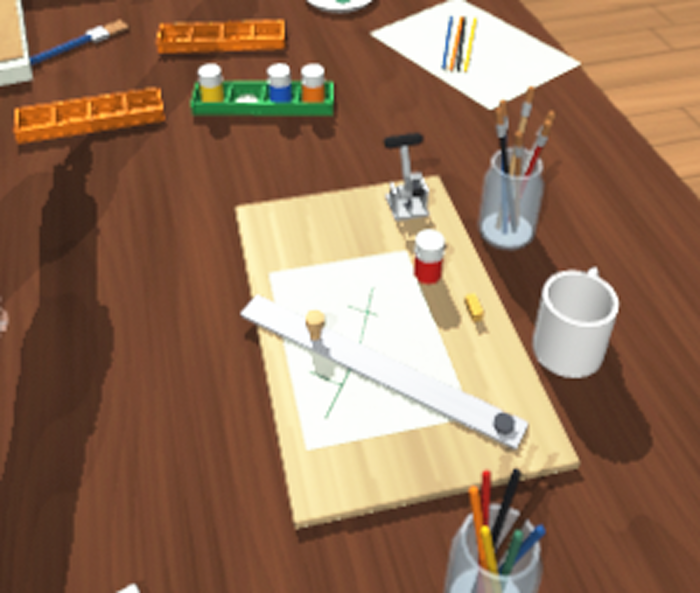

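The pictures agree with the networks. In the top crop the stray pot is at (464,160), the knob at (518,257), the clamp at (380,158) with its grip at (360,150), and the pivot at (606,149). The green tray is at (190,275), with its empty compartment at (187,292). Next I'll refine the geometry.

Run:
```python
from h import *
import pickle
D=pickle.load(open("d0.pkl","rb"))
def circ(W,c,r,z0,z1):
    m=(np.hypot(W[...,0]-c[0],W[...,1]-c[1])<r)&(W[...,2]>z0)&(W[...,2]<z1); p=W[m]
    return len(p), p.mean(0).round(1) if len(p) else None,(np.round(cv2.minEnclosingCircle(p[:,:2].astype(np.float32))[0],1) if len(p) else None)
for n in D:
    c=D[n]; W=cloud(c); img=c["img"].astype(int)
    print(n,"table z",np.nanmedian(W[(abs(W[...,0]-500)<300)&(abs(W[...,2])<6)][:,2]))
    print("pot",circ(W,(597,-64),30,64,75)); 
    hsv=cv2.cvtColor(c["img"],cv2.COLOR_BGR2HSV)
    b=(W[...,2]>8)&(W[...,2]<30)&(W[...,0]>370)&(W[...,0]<690)&(W[...,1]>-370)&(W[...,1]<150)
    p=W[b][:,:2].astype(np.float32); p=p[np.isfinite(p[:,0])]; print("board",cv2.minAreaRect(p))
    g=(hsv[...,0]>45)&(hsv[...,0]<85)&(hsv[...,1]>100)&(abs(W[...,0]-470)<90)&(abs(W[...,1]-350)<140)
    p=W[g&(W[...,2]>14)]; print("tray rim",cv2.minAreaRect(p[:,:2].astype(np.float32)),np.median(p[:,2]))
    l=(hsv[...,1]<70)&(hsv[...,2]>130)&(abs(W[...,0]-452)<40)&(abs(W[...,1]-355)<40)&(W[...,2]<12)
    print("liner",l.sum(),W[l].mean(0).round(1),cv2.minEnclosingCircle(W[l][:,:2].astype(np.float32)))
    print("traypots",[circ(W,q,60,52,70)[:2] for q in[(470,350)]])
    k=(W[...,2]>42)&(W[...,2]<60)&(W[...,0]>370)&(W[...,0]<560)&(W[...,1]>-330)&(W[...,1]<0)
    print("knob",k.sum(),W[k].mean(0).round(1),cv2.minEnclosingCircle(W[k][:,:2].astype(np.float32)))
    s=(W[...,2]>90)&(W[...,2]<112)&(abs(W[...,0]-611)<50)&(abs(W[...,1]-80)<40)
    print("grip",s.sum(),W[s].mean(0).round(1),cv2.minAreaRect(W[s][:,:2].astype(np.float32)))
    # bar
    a=nets.cut_out("straightedge",n) if 0 else None
    a=(hsv[...,1]<40)&(W[...,2]>15)&(W[...,2]<24)&(W[...,0]>370)&(W[...,0]<690)&(W[...,1]>-340)&(W[...,1]<-20)
    print("bar",a.sum(),cv2.minAreaRect(W[a][:,:2].astype(np.float32)))
```

```text
top table z 0.29423669433559374
pot (81, array([597.5, -63.4,  70.2]), array([597.7, -61.9]))
board ((534.1038818359375, -109.08802795410156), (315.79833984375, 452.801025390625), 1.1974902153015137)
tray rim ((470.4542236328125, 355.3800048828125), (62.220985412597656, 200.8203582763672), 74.44422149658203) 20.332872135055027
liner 95 [450.4 362.6   5. ] ((445.6435546875, 371.19635009765625), 28.314247131347656)
traypots [(96, array([498.5, 346.5,  61.6]))]
knob 37 [ 446.6 -123.7   50.6] ((446.0809326171875, -123.67018127441406), 10.524788856506348)
grip 80 [612.7  87.9 102.8] ((613.9450073242188, 85.795654296875), (18.63360023498535, 49.839900970458984), 84.8084945678711)
bar 1416 ((530.9066162109375, -162.5371856689453), (308.8775329589844, 283.48956298828125), 0.6647315621376038)
side table z -1.7969288526450027
pot (88, array([596.1, -66.9,  68. ]), array([597.7, -65.5]))
board ((532.6754150390625, -110.42864990234375), (440.8501281738281, 322.4290771484375), 88.01399230957031)
tray rim ((478.6029357910156, 350.4927978515625), (66.31061553955078, 184.60809326171875), 73.95506286621094) 17.414241342486005
liner 27 [449.7 367.7   2.1] ((449.05865478515625, 368.6890563964844), 16.732942581176758)
traypots [(55, array([497. , 341.9,  58.2]))]
knob 59 [ 444.8 -129.1   48.6] ((446.13079833984375, -129.25389099121094), 11.903923034667969)
grip 84 [611.1  81.8  99. ] ((611.9342651367188, 83.03179931640625), (12.59505844116211, 49.09972381591797), 89.60948181152344)
bar 1299 ((545.1683349609375, -174.6932373046875), (321.2425537109375, 273.4513244628906), 6.351038455963135)
```

Run:
```python
from h import *
import pickle
O=[180,0,-15.6]
print(readout.get_ee_rot(), readout.get_time_s())
D={}
ctrl.goto([430,365,300],O); D["wt"]=imaging.read_camera("wrist")
print(readout.get_time_s(),np.round(readout.get_joints(),0))
ctrl.goto([565,-64,300],O); D["wp"]=imaging.read_camera("wrist")
print(readout.get_time_s(),np.round(readout.get_joints(),0))
for r in nets.cut_out("stray_pot","wrist")[:2]:
    W=cloud(D["wp"]); p=W[r["pixels"]]; p=p[p[:,2]>65]; print(r["score"],p.mean(0),cv2.minEnclosingCircle(p[:,:2].astype(np.float32)))
W=cloud(D["wt"]); c=D["wt"]; hsv=cv2.cvtColor(c["img"],cv2.COLOR_BGR2HSV)
g=(hsv[...,0]>45)&(hsv[...,0]<85)&(hsv[...,1]>100)&(W[...,2]>16)&(W[...,2]<28); print(cv2.minAreaRect(W[g][:,:2].astype(np.float32)),np.median(W[g][:,2]))
m=((W[...,2]>56)&(W[...,2]<70)).astype(np.uint8); n,L,s,_=cv2.connectedComponentsWithStats(m)
for k in range(1,n):
    if s[k,4]>150: print("top",s[k],W[L==k].mean(0).round(1))
l=((hsv[...,1]<70)&(hsv[...,2]>110)&(W[...,2]<12)).astype(np.uint8); n,L,s,_=cv2.connectedComponentsWithStats(l)
for k in range(1,n):
    if s[k,4]>150: print("white",s[k],W[L==k].mean(0).round(1),cv2.minEnclosingCircle(W[L==k][:,:2].astype(np.float32)))
pickle.dump(D,open("d1.pkl","wb"))
cv2.imwrite("pics/w.png",cv2.resize(np.hstack([D["wt"]["img"],D["wp"]["img"]]),(800,300)))
```

```text
[-1.79997324e+02 -9.59397961e-04  1.63454647e+02] 1.2
3.3583 [ -76.   10.   36.  100.   -6.   71. -144.]
5.0583 [-52.  18.  65. 100. -17.  73. -88.]
0.58 [599.54645009 -64.52848117  69.79137519] ((599.0979614257812, -64.34208679199219), 16.297382354736328)
((527.845947265625, 492.0734558105469), (367.49371337890625, 217.06106567382812), 70.24443054199219) 21.005761616447906
top [245  42  27  30 602] [552.5 332.1  61.7]
top [246  87  25  27 520] [503.7 345.9  61.8]
top [247 167  23  23 416] [402.6 373.7  61.7]
top [489 311  23  30 274] [38.8 45.  62.8]
white [248 125  21  22 358] [451.9 360.6   4.6] ((451.791015625, 360.76129150390625), 16.522506713867188)
```

View pics/w.png

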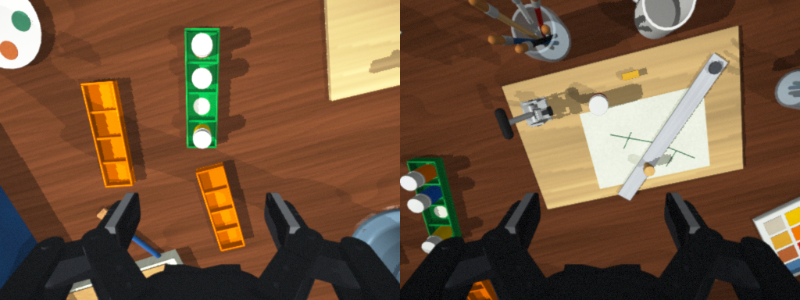

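Run:
```python
from h import *
O=[180,0,164.4]
ctrl.set_joints([3,5,0,105,0,70,80]); print(readout.get_tool_pos(),readout.get_ee_rot())
P=[598.5,-64.8]
ctrl.goto([*P,150],O); print(np.round(readout.get_joints()))
print(ctrl.move_l([*P,37],100,threshold=8))
ctrl.gripper_to(0,30); print(readout.get_gripper_width(),readout.get_grasp_force(),readout.get_tool_pos())
ctrl.move_l([*P,150],100); print(readout.get_gripper_width(),readout.get_grasp_force())
L=[451.5,360.7]
ctrl.goto([*L,150],O); print(np.round(readout.get_joints()),readout.get_tool_pos(),readout.get_gripper_width())
c=imaging.read_camera("side"); cv2.imwrite("pics/s2.png",cv2.resize(c["img"][60:252,130:386],(800,600)))
print(readout.get_time_s())
```

```text
[515.95734411 -68.39778418 293.01490579] [-1.79996893e+02 -1.30762168e-02  1.66979832e+02]
[  2.  22.   0. 102.  -0.  56.  77.]
False
0.38672317996253575 30.03907517530024 [598.97555497 -64.78955957  37.49385086]
0.3812662191716723 29.92883016820997
[-33.  20. -12. 105.   5.  55.  28.] [452.97226473 358.85024319 149.85886744] 0.37493451311373177
13.0917
```

View pics/s2.png

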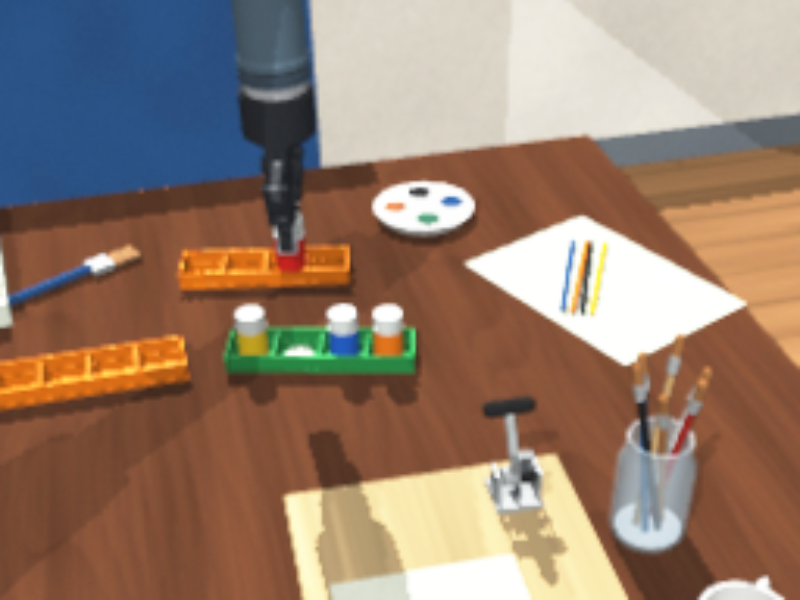

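The pot hangs upright in the gripper at (290,240), over the tray. I'll lower and release it.

Run:
```python
from h import *
L=[451.7,360.7]
ctrl.move_l([*L,60],120); print(readout.get_tool_pos())
p=2*np.array(L)-np.array(readout.get_tool_pos()[:2])
print(ctrl.move_l([*p,29],40,threshold=3),readout.get_tool_pos())
ctrl.gripper_to(0.65); ctrl.pause(.2); print(readout.get_grasp_force(),readout.get_ft_force())
ctrl.move_l([*L,150],120)
ctrl.goto([440,250,300],[180,0,164.4])
for n in("top","side"):
    c=imaging.read_camera(n);W=cloud(c)
    m=((W[...,2]>54)&(W[...,2]<72)&(abs(W[...,0]-475)<110)&(abs(W[...,1]-355)<50)).astype(np.uint8)
    k,Lb,s,_=cv2.connectedComponentsWithStats(m)
    for i in range(1,k):
        if s[i,4]>10: print(n,s[i,4],W[Lb==i].mean(0).round(1))
    if n=="side": cv2.imwrite("pics/s3.png",cv2.resize(c["img"][130:226,160:288],(600,450)))
print(readout.get_time_s())
```

```text
[452.35909482 361.20328136  60.66998528]
True [450.33200634 359.63942859  29.45730379]
0.0 [-0.86865816 -0.92772799  0.3951655 ]
top 58 [446.2 363.4  62.1]
top 94 [400.4 373.4  62. ]
side 49 [397.8 368.2  58.8]
side 46 [446.9 354.3  59.2]
side 46 [500.5 342.3  58.8]
side 47 [549.3 327.7  58.8]
17.3
```

View pics/s3.png

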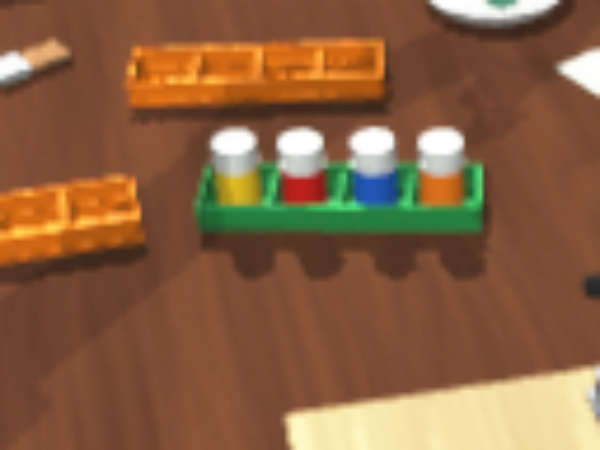

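The red pot stands upright at (302,165), about 2 mm off the compartment centre. Next I'll get the board geometry from the wrist view already taken.

```bash
cat > b.py <<'E'
from h import *
import pickle
from scipy.optimize import least_squares
D=pickle.load(open("d1.pkl","rb")); D0=pickle.load(open("d0.pkl","rb"))
for n,c in(("wrist",D["wp"]),("top",D0["top"])):
    W=cloud(c)
    m=((W[...,2]>8)&(W[...,2]<24)).astype(np.uint8); m=cv2.morphologyEx(m,cv2.MORPH_OPEN,np.ones((5,5)))
    k,L,s,_=cv2.connectedComponentsWithStats(m); i=L[tuple(np.argwhere((np.hypot(W[...,0]-560,W[...,1]+20)<6)&(m>0))[0])]
    q=W[L==i][:,:2]; (cx,cy),sz,a=cv2.minAreaRect(q.astype(np.float32)); print(n,"board",(cx,cy),sz,a)
    for z0,z1,x0,x1,y0,y1,t in((42,60,380,520,-200,-60,"knob"),(90,112,560,660,50,130,"grip"),(26,45,560,680,-340,-230,"pivotcap"),(22,36,590,700,-140,60,"stop")):
        s=(W[...,2]>z0)&(W[...,2]<z1)&(W[...,0]>x0)&(W[...,0]<x1)&(W[...,1]>y0)&(W[...,1]<y1)
        if s.sum()>3: print(t,s.sum(),W[s].mean(0).round(1),np.round(cv2.minAreaRect(W[s][:,:2].astype(np.float32))[0],1),np.round(cv2.minAreaRect(W[s][:,:2].astype(np.float32))[1:][0]),round(cv2.minAreaRect(W[s][:,:2].astype(np.float32))[2],1))
    hsv=cv2.cvtColor(c["img"],cv2.COLOR_BGR2HSV)
    y=(hsv[...,0]>20)&(hsv[...,0]<32)&(hsv[...,1]>170)&(hsv[...,2]>140)&(W[...,0]>560)&(W[...,0]<680)&(abs(W[...,1]+110)<70)
    if y.sum(): print("brass",W[y].mean(0).round(1))
E
python3 b.py
```

```text
wrist board (521.6791381835938, -108.58918762207031) (439.9039611816406, 292.45989990234375) 87.9819107055664
knob 168 [ 449.5 -124.5   50. ] [ 448.  -124.6] [21. 21.] 31.3
grip 566 [615.8  84.3 102.4] [615.1  85.6] [18. 51.] 90.0
pivotcap 34 [ 602.1 -281.2   26.5] [ 601.7 -281. ] [19. 17.] 74.6
stop 235 [638.6 -84.6  26.9] [649.7 -40.6] [100. 194.] 5.3
brass [ 630.1 -132.2   25.8]
top board (511.97174072265625, -106.22654724121094) (438.3545227050781, 266.28961181640625) 85.17949676513672
knob 37 [ 446.6 -123.7   50.6] [ 446.6 -123.7] [18. 20.] 38.5
grip 80 [612.7  87.9 102.8] [613.9  85.8] [19. 50.] 84.8
pivotcap 9 [ 601.4 -278.2   27.5] [ 605.  -275.7] [21. 13.] 27.4
stop 54 [648.4 -57.8  27.7] [645.3 -41.4] [109. 197.] 0.2
```

Run:
```python
from h import *
pv=np.array([602.,-281.]); yaw=-2.05
def kn(a,over=0):
    t=np.radians(90+yaw+a); d=np.array([np.cos(t),np.sin(t)]); n=np.array([d[1],-d[0]])
    return pv+220*d+over*n,[180,0,90+yaw+a]
a0=46.4
ctrl.gripper_to(0.45)
p,o=kn(a0); print(p); ctrl.goto([*p,130],o); print(np.round(readout.get_joints()))
print(ctrl.move_l([*p,27],100,threshold=8))
for a in np.linspace(a0,0,6)[1:]:
    p,o=kn(a); print(a,ctrl.move_l([*p,27],120,rot=o,threshold=12),readout.get_tool_pos().round(1))
p,o=kn(0,16); print("final",ctrl.move_l([*p,27],30,threshold=6),readout.get_tool_pos(),readout.get_ft_force())
c=imaging.read_camera("top"); W=cloud(c)
p,o=kn(0,0); q=np.array(readout.get_tool_pos())[:2]
ctrl.move_l([*(q-[4,0]),27],60); ctrl.move_l([*(q-[4,0]),150],120)
c=imaging.read_camera("wrist"); cv2.imwrite("pics/w4.png",c["img"]); W=cloud(c)
k=(W[...,2]>44)&(W[...,2]<56)&(np.hypot(W[...,0]-610,W[...,1]+61)<30); print("knob",k.sum(),W[k].mean(0) if k.any() else 0,"expect",p)
print(readout.get_time_s())
```

```text
[ 448.21129259 -123.68174463]
[ -2.   9.  13. 122.  -3.  49.  57.]
False
37.12 False [ 475.9 -100.9   27.5]
27.84 False [505.3 -83.6  26.9]
18.560000000000002 False [538.2 -70.9  26.8]
9.280000000000001 False [572.9 -63.4  26.7]
0.0 False [608.4 -61.7  26.7]
final True [617.191505   -61.45917948  25.6911878 ] [-0.51144727 -0.39205891 -0.55658129]
knob 447 [609.27653829 -60.46088533  50.61526649] expect [609.86975559 -61.140802  ]
24.5
```

View pics/w4.png

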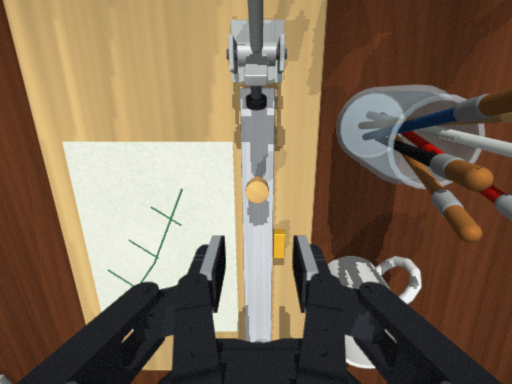

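The bar lies against the brass stop at (278,243), and the knob at (257,190) is within 1 mm of its home position. Next is the clamp.

Run:
```python
from h import *
O=[180,0,88]
ctrl.gripper_to(0)
ctrl.goto([615,122,160],O); ctrl.move_l([615,122,92],100,threshold=8); print(readout.get_tool_pos())
print(ctrl.move_l([614.5,48,93],80,threshold=25),readout.get_tool_pos(),readout.get_ft_force())
ctrl.move_l([615,100,110],120); ctrl.move_l([615,110,200],150); ctrl.goto([460,120,300],O)
for n in("top","side"):
    c=imaging.read_camera(n); W=cloud(c)
    s=(W[...,2]>85)&(W[...,2]<112)&(abs(W[...,0]-611)<50)&(abs(W[...,1]-50)<80); print(s.sum(),W[s].mean(0) if s.any() else 0)
    k=(W[...,2]>44)&(W[...,2]<56)&(np.hypot(W[...,0]-610,W[...,1]+61)<25); print("knob",W[k].mean(0) if k.any() else 0)
cv2.imwrite("pics/s5.png",cv2.resize(c["img"][120:300,160:400],(800,600))); print(readout.get_time_s())
```

```text
[615.60818792 121.89366281  92.45476647]
False [614.34079724  48.65854216  92.74084696] [-0.20545822  0.82398173 -1.02211848]
79 [609.84907453  20.84344363 102.99233969]
knob [607.93428909 -59.96934508  50.50556387]
95 [608.24389597  14.55779158  99.29229845]
knob [606.54615427 -64.53753609  48.46257842]
29.8417
```

View pics/s5.png

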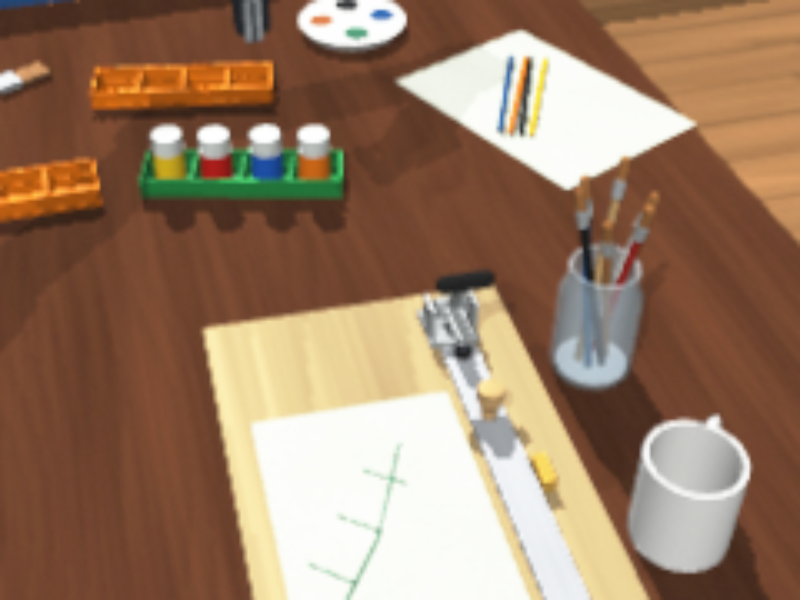

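The clamp grip now sits at y ≈ 20, 34 mm to the -y side of its axis, so the lever is fully over. The bar is home at (490,430), and the pots, jars and mug are undisturbed.

```bash
python3 -c "
from plant import hand_in
print(hand_in())"
```

```text
the job is handed in; nothing more can be done
None
```

I handed the job in at about 30 s on the robot's clock (limit 64 s). The last pictures show the stray pot upright in the tray's empty compartment, the straightedge home against its stop and the clamp lever snapped over; the hand-in call returned no verdict.

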